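Find the glaze tub lid that rocks and press it home

ROBOT

A 7-joint arm with a two-finger parallel gripper is mounted at the origin on the work surface. World frame = base frame: x ahead of the robot, y to its left, z up, the work surface at z = 0. Lengths are in m, angles in rad, forces in N, time in s.
With the tool pointing down it reaches from about 0.425 to 1.025 m from the base axis. Payload 9.4 kg.
Tool frame: the origin (TCP) lies between the finger pads; the fingertips stand 19 mm ahead of it and the grasp point (between the pads) is the TCP; z points along the fingers, y is the line along which they close (so a half turn about z gives the same grasp; the last joint's range is limited). The gripper opens to 93 mm and grips with 3 to 60 N. Pads are 15 mm wide; open, the fingers measure 128 mm over their backs; the gripper's body (75 mm by 188 mm) begins 65 mm behind the grasp point.
Start: joints at [-1.291, 0.599, -0.003, 1.599, 0.002, 0.943, -0.08], TCP at [0.253, 0.679, 0.238] pointing down, gripper open.
Joint ranges: [-2.57, 2.57], [-0.35, 1.97], [-1.29, 1.29], [0.11, 2.56], [-1.05, 4.19], [0.11, 1.86], [-2.63, 2.63]. Speed limits (rad/s): [2.22, 2.22, 3.01, 3.01, 3.14, 3.14, 3.14].

INTERFACE

Orientations are given as a rotation vector (axis times angle).
In Python, from bench import * gives the robot as it stands.
- The arm moves only by the tool play_rows, never from a script. Its argument "plan" is one flat list of numbers, 6 for each row, row after row: the shift along the tool's x, y, z in m, then the turn, a rotation vector about the tool's x, y, z in degrees. A call has 1 to 20 rows; each row is the pose to reach, as a shift and turn from the pose commanded when the call began, along the tool's axes at that moment; what a row does not reach only later rows make up. A row lasts 1/12 s, in which the tool goes at most 41.7 mm and 7.16 degrees, less where a joint would pass 70% of its speed; a pose out of reach is approached as far as the arm can. A call with a gripper value outside its range is refused whole. "gripper" is the opening, from -1 (shut) to 1 (fully open), so that 0 is half open, set as the call begins (left out, the last holds). The fingers move at their own pace and stop on an object; "grip_force" is the grip in N (left out, the last holds). Time passes only in rows, so rows that repeat a pose let the fingers close. It gives the time, the measured TCP pose, the force, the opening and the grip force at its end, in the units of the state.
- state(): the state, without advancing time (a new reading comes with each control period).
- grab_frame(name): name is "side" or "top" or "wrist"; returns a dict with "frame" (480x640x3 uint8, red, green, blue), "fovy" (degrees; the focal length in pixels is half the picture's height over the tangent of half this angle, whatever the lens; pixels are square), "cx", "cy" (the principal point, pixels), "D" ([k1, k2, p1, p2, k3] as OpenCV has them; the pictures are not rectified), "rvec" (rotation vector, rad) and "tvec" (3), from world to camera coordinates, as OpenCV has them. Camera axes: x right, y down, z forward; pixel columns grow to the right and rows downward; lengths in m; the calibration is good to about 2 mm. A picture is of the moment at which its call begins. There is no depth.
- sign_off(): hands the job in; it is judged then, once.
The state is a dict: "time_s": time; "joints": joint angles; "joint_vel": joint speeds; "tau": joint torques, N m; "eef_pos": TCP position; "tool_rot": TCP orientation; "wrist_force": force on the tool from outside, world axes, zero at the start; "torque": the same for the moment, N m; "opening": finger opening in m; "finger_force": force on a finger pad.
Only numpy, scipy, OpenCV 4.12 (cv2) and the standard library are available. Lean on these libraries where they do the work, as an engineer would, in place of code of your own. Each camera call takes 0.05 s, during which the arm holds its last target. There are 200 camera calls.

TASK

One of the five blue lids on the glaze tubs in the crate has not been pushed on: press lightly with a fingertip near the edge of one lid after another until you find the one that rocks, then push that lid firmly down at its centre until it is fully home and level. Only press, pick nothing up, never push hard on a lid that is already seated or near a lid's edge, and leave the small jar and the other things around as they stand. Finish with the hand clear.

Things in the scene. Friction and masses are not known exactly. Their poses are not given: they have to be found in the camera images.
- lid_a: one of five identical round blue push-on lids, 84 mm across, flat top with a terracotta dot at the centre, 18 mm skirt over the tub's neck; origin: centre of the top face, z up. One of the five, any of them, is not pushed on: it stands 5 mm too high on its neck, but the tubs' heights in the foam differ by up to 10 mm, so this does not show.
- lid_b: one of five identical round blue push-on lids, 84 mm across, flat top with a terracotta dot at the centre, 18 mm skirt over the tub's neck; origin: centre of the top face, z up. The one not pushed on rocks: 3 to 4 N near its edge (28 mm from the centre) tip it up to 0.13 rad any way, 3 to 4 mm down there; let go, it levels itself.
- lid_c: one of five identical round blue push-on lids, 84 mm across, flat top with a terracotta dot at the centre, 18 mm skirt over the tub's neck; origin: centre of the top face, z up. The four seated lids do not tip: they only sink, level, with their tub in the foam. More than 15 N on a seated lid, or near the edge of any lid, is too rough; 5 N is a light press.
- lid_d: one of five identical round blue push-on lids, 84 mm across, flat top with a terracotta dot at the centre, 18 mm skirt over the tub's neck; origin: centre of the top face, z up. The one not pushed on grips its neck: it slides home only under more than about 10 N within 5 mm of its centre (15 to 20 N for good), 5 mm down to a stop, and stays there, firm.
- lid_e: one of five identical round blue push-on lids, 84 mm across, flat top with a terracotta dot at the centre, 18 mm skirt over the tub's neck; origin: centre of the top face, z up. No lid has a knob or can be pulled off. A light press (up to 7 N) seats no lid.
- crate: open wooden crate, 262 x 366 mm, walls 74 mm high, fixed; origin under its centre; two places along x, three along y, 104 mm apart: five tubs (76 mm across, lid tops 105 to 125 mm above the table) and a small jar. Grey foam, its top at 58 mm; under a press a tub first holds to about 2 N, then sinks 1 mm per 4 N (at most 9 mm) and comes back
- wax_mid (a point): small amber glass jar with black cap, 46 mm across, 44 mm tall, standing on the foam in the sixth place of the crate (point half-way up, on its axis); a bystander
- mug_mid (a point): terracotta mug, 80 mm across, 90 mm tall; a bystander on the table (point half-way up at its middle)
- slip_mid (a point): white bottle with red cap, 60 mm across, 150 mm tall; a bystander on the table (point half-way up at its middle)
- rib_mid (a point): flat wooden rib, 100 x 50 x 8 mm; a bystander on the table (point half-way up at its middle)
- puck_mid (a point): terracotta disc, 56 mm across, 30 mm tall; a bystander on the table (point half-way up at its middle)
- brush_mid (a point): glaze brush lying flat on the table, a bystander (point near its middle)

How it is judged:
On the way, in this order (a step that is already met when the one before it is completed fails the run):
1. the loose lid has been rocked by a press off its centre (tipped more than 0.06 rad; seated lids cannot tip) (angle between any of lid_a, lid_b, lid_c, lid_d, lid_e's own z axis and vertical above 0.06 rad), for 0.05 s.
2. that lid is home (only the loose lid can go down and stay down) and level (((distance of lid_a from where it was at the start of the episode between 0.004 and 0.0065 m and angle between lid_a's own z axis and vertical below 0.03 rad and linear speed of lid_a below 0.01 m/s) or (distance of lid_b from where it was at the start of the episode between 0.004 and 0.0065 m and angle between lid_b's own z axis and vertical below 0.03 rad and linear speed of lid_b below 0.01 m/s) or (distance of lid_c from where it was at the start of the episode between 0.004 and 0.0065 m and angle between lid_c's own z axis and vertical below 0.03 rad and linear speed of lid_c below 0.01 m/s) or (distance of lid_d from where it was at the start of the episode between 0.004 and 0.0065 m and angle between lid_d's own z axis and vertical below 0.03 rad and linear speed of lid_d below 0.01 m/s) or (distance of lid_e from where it was at the start of the episode between 0.004 and 0.0065 m and angle between lid_e's own z axis and vertical below 0.03 rad and linear speed of lid_e below 0.01 m/s))), for 0.2 s.
At the end, for the whole second after the job is handed in: the lid that rocked is home: its top is at least 4 mm of the 5 mm lower than at the start, level within 0.03 rad and at rest; the other four lids are where they were within 2 mm and level (((distance of lid_a from where it was at the start of the episode between 0.004 and 0.0065 m and angle between each of lid_a, lid_b, lid_c, lid_d, lid_e's own z axis and vertical below 0.03 rad and linear speed of lid_a below 0.01 m/s and distance of each of lid_b, lid_c, lid_d, lid_e from where it was at the start of the episode below 0.002 m) or (distance of lid_b from where it was at the start of the episode between 0.004 and 0.0065 m and angle between each of lid_b, lid_a, lid_c, lid_d, lid_e's own z axis and vertical below 0.03 rad and linear speed of lid_b below 0.01 m/s and distance of each of lid_a, lid_c, lid_d, lid_e from where it was at the start of the episode below 0.002 m) or (distance of lid_c from where it was at the start of the episode between 0.004 and 0.0065 m and angle between each of lid_c, lid_a, lid_b, lid_d, lid_e's own z axis and vertical below 0.03 rad and linear speed of lid_c below 0.01 m/s and distance of each of lid_a, lid_b, lid_d, lid_e from where it was at the start of the episode below 0.002 m) or (distance of lid_d from where it was at the start of the episode between 0.004 and 0.0065 m and angle between each of lid_d, lid_a, lid_b, lid_c, lid_e's own z axis and vertical below 0.03 rad and linear speed of lid_d below 0.01 m/s and distance of each of lid_a, lid_b, lid_c, lid_e from where it was at the start of the episode below 0.002 m) or (distance of lid_e from where it was at the start of the episode between 0.004 and 0.0065 m and angle between each of lid_e, lid_a, lid_b, lid_c, lid_d's own z axis and vertical below 0.03 rad and linear speed of lid_e below 0.01 m/s and distance of each of lid_a, lid_b, lid_c, lid_d from where it was at the start of the episode below 0.002 m))); the robot touches nothing.
It fails at once if a lid that is not giving way is pushed hard: more than 16 N on a lid that is less than 4 mm below its start (a seated lid anywhere, or the loose one near its edge) ((contact force between lid_a and anything else above 16 N and distance of lid_a from where it was at the start of the episode below 0.004 m) or (contact force between lid_b and anything else above 16 N and distance of lid_b from where it was at the start of the episode below 0.004 m) or (contact force between lid_c and anything else above 16 N and distance of lid_c from where it was at the start of the episode below 0.004 m) or (contact force between lid_d and anything else above 16 N and distance of lid_d from where it was at the start of the episode below 0.004 m) or (contact force between lid_e and anything else above 16 N and distance of lid_e from where it was at the start of the episode below 0.004 m)).
It fails at once if a bystander is moved more than 20 mm, lifted or carried (distance of any of wax_mid, mug_mid, slip_mid, rib_mid, puck_mid, brush_mid from where it was at the start of the episode above 0.02 m).
It also fails if it takes over 48 s, if anything falls off the work surface, if the arm or the gripper's body presses on something with over 40 N, if the wrist force passes 120 N, or if a joint passes its speed limit or range.

## Working session

There is one attempt and no reset: what is moved stays moved. The work goes in short steps, Python scripts to look and compute and a tool call to move; the robot and the scene stay as the last step left them, time stands still between calls to the robot, and variables do not carry over. Pictures are saved under pics/ and viewed, at most 10 in all, crops included, and the job is handed in when it is done.

Besides the shell and the picture viewer there is one more tool, called after ">>>" by a JSON object that holds its "fn" and its "kwargs", one argument or row to a line. play_rows: Moves the arm, as the interface text tells. Its arguments: {"type":"object","properties":{"plan":{"type":"array","items":{"type":"number"}},"gripper":{"type":"number"},"grip_force":{"type":"number"}},"required":["plan"]}

```bash
mkdir -p pics; python3 - <<'E'
from bench import *
import cv2,json
s=state();print({k:s[k] for k in('time_s','eef_pos','tool_rot','wrist_force','opening')})
import numpy as np
ims=[]
for n in('top','side'):
    f=grab_frame(n);cv2.imwrite(f'pics/{n}.png',f['frame'][:,:,::-1]);print(n,f['fovy'],f['cx'],f['cy'],f['D'],f['rvec'],f['tvec'])
E
```

```text
{'time_s': 0.0, 'eef_pos': array([0.25309781, 0.67890598, 0.23677787]), 'tool_rot': array([-5.57396458e-01, -3.09163725e+00,  2.37537960e-03]), 'wrist_force': array([ 0.22712582, -0.45437314, -0.65693323]), 'opening': 0.09263402358444824}
top 45.454630087962386 311.6955321353726 233.26017221898363 [-0.16472545  0.          0.          0.          0.        ] [ 2.19247251 -2.15013955  0.11072734] [0.00804831 0.51199109 1.53959658]
side 48.29150520965501 315.96682596988745 242.5974642480737 [-0.00480569  0.          0.          0.          0.        ] [ 2.20007872 -0.24582105  0.15278565] [-0.49922872  0.15556686  1.11800217]
```

View pics/top.png

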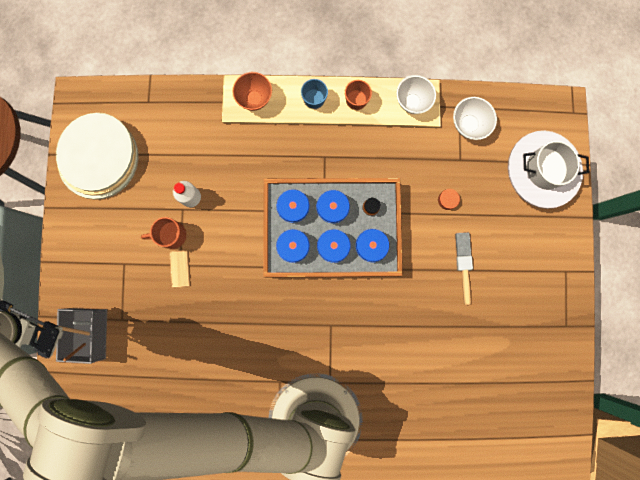

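View pics/side.png

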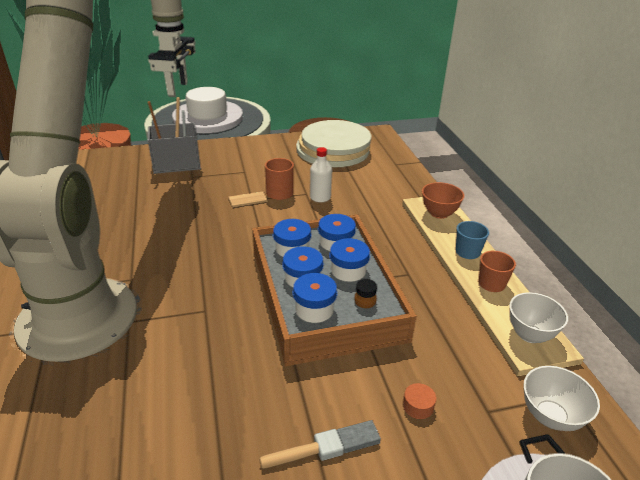

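The top view shows the lid dots at (293,206), (333,206), (293,245), (334,245) and (373,245), with the jar at (372,206). In the side view the same dots are at (337,227), (349,252), (292,230), (303,261) and (315,287).

```bash
cat > h.py <<'E'
import cv2,numpy as np
from scipy.spatial.transform import Rotation as R
def K(f):
    h=f['frame'].shape[0]; fl=h/2/np.tan(np.radians(f['fovy'])/2)
    return np.array([[fl,0,f['cx']],[0,fl,f['cy']],[0,0,1]])
def norm(f,p): return cv2.undistortPoints(np.array(p,float).reshape(-1,1,2),K(f),np.array(f['D'])).reshape(-1,2)
def P(f): return np.c_[cv2.Rodrigues(np.array(f['rvec']))[0],np.array(f['tvec'])]
def tri(f,p,g,q):
    X=cv2.triangulatePoints(P(f),P(g),norm(f,p).T,norm(g,q).T); return (X[:3]/X[3]).T
def onz(f,p,z):
    A=P(f);C=-A[:,:3].T@A[:,3];d=np.c_[norm(f,p),np.ones(len(p))]@A[:,:3];return C+d*((z-C[2])/d[:,2])[:,None]
def proj(f,X): return cv2.projectPoints(np.array(X,float),np.array(f['rvec']),np.array(f['tvec']),K(f),np.array(f['D']))[0].reshape(-1,2)
def dots(f,guess,r=7):
    h=cv2.cvtColor(f['frame'],cv2.COLOR_RGB2HSV);m=((h[...,0]<20)|(h[...,0]>165))&(h[...,1]>60)
    out=[]
    for u,v in guess:
        ys,xs=np.nonzero(m[v-r:v+r+1,u-r:u+r+1]);out.append((xs.mean()+u-r,ys.mean()+v-r))
    return np.array(out)
E
python3 - <<'E'
from bench import *
from h import *
t=grab_frame('top');s=grab_frame('side')
a=dots(t,[(293,206),(333,206),(293,245),(334,245),(373,245)]);b=dots(s,[(337,227),(349,252),(292,230),(303,261),(315,287)])
X=tri(t,a,s,b);np.set_printoptions(precision=4,suppress=True)
print(a,b);print(X);print(np.linalg.norm(proj(t,X)-a,axis=1),np.linalg.norm(proj(s,X)-b,axis=1))
# Crate checks, jar cap
j=onz(t,[(372,206)],.102);print('jar',j)
print('bottle',onz(t,[(180,188)],.15),'mug',onz(t,[(168,233)],.09))
print(R.from_rotvec(state()['tool_rot']).as_matrix())
E
```

```text
[[292.2222 204.6667]
 [332.8649 205.2973]
 [292.1622 244.9189]
 [333.5    245.    ]
 [372.5758 244.5758]] [[336.6786 222.9643]
 [349.5    249.    ]
 [291.7308 228.4231]
 [302.5429 257.6571]
 [314.6047 285.6279]]
[[ 0.5764  0.0702  0.1115]
 [ 0.576  -0.0351  0.1155]
 [ 0.4715  0.0679  0.1127]
 [ 0.4734 -0.0385  0.1113]
 [ 0.4756 -0.1386  0.1195]]
[0.1347 0.1974 0.1321 0.1854 0.235 ] [0.1535 0.2411 0.1521 0.2293 0.3129]
jar [[ 0.5789 -0.1382  0.102 ]]
bottle [[0.6089 0.3571 0.15  ]] mug [[0.4985 0.398  0.09  ]]
[[-0.937   0.3492 -0.0002]
 [ 0.3492  0.937  -0.0009]
 [-0.0001 -0.0009 -1.    ]]
```

>>> {"fn": "play_rows", "kwargs": {
  "plan": [-0.505, -0.432, 0.03, 0, 0, 69.6, -0.505, -0.432, 0.03, 0, 0, 69.6, -0.505, -0.432, 0.03, 0, 0, 69.6, -0.505, -0.432, 0.03, 0, 0, 69.6, -0.505, -0.432, 0.03, 0, 0, 69.6, -0.505, -0.432, 0.03, 0, 0, 69.6, -0.505, -0.432, 0.03, 0, 0, 69.6, -0.505, -0.432, 0.03, 0, 0, 69.6, -0.505, -0.432, 0.03, 0, 0, 69.6, -0.505, -0.432, 0.03, 0, 0, 69.6, -0.505, -0.432, 0.03, 0, 0, 69.6, -0.505, -0.432, 0.03, 0, 0, 69.6, -0.505, -0.432, 0.03, 0, 0, 69.6, -0.505, -0.432, 0.03, 0, 0, 69.6, -0.505, -0.432, 0.03, 0, 0, 69.6, -0.505, -0.432, 0.03, 0, 0, 69.6, -0.505, -0.432, 0.03, 0, 0, 69.6, -0.505, -0.432, 0.03, 0, 0, 69.6, -0.505, -0.432, 0.03, 0, 0, 69.6],
  "gripper": -1
}}

```text
time_s: 1.78
eef_pos: [0.5752, 0.0984, 0.2074]
tool_rot: [-2.222, -2.22, 0.0]
wrist_force: [0.3, -0.1, -0.4]
opening: 0.0006
finger_force: 0.0
```

```bash
python3 - <<'E'
from bench import *
from h import *
f=grab_frame('wrist');cv2.imwrite('pics/w1.png',f['frame'][:,:,::-1])
np.set_printoptions(precision=4,suppress=True)
print(proj(f,[[.5764,.0702,.1115],[.576,-.0351,.1155],[.4715,.0679,.1127],[.4734,-.0385,.1113],[.4756,-.1386,.1195]]))
h=cv2.cvtColor(f['frame'],cv2.COLOR_RGB2HSV);m=(((h[...,0]<20)|(h[...,0]>165))&(h[...,1]>60)).astype('uint8')
n,l,s,c=cv2.connectedComponentsWithStats(m)
for i in range(1,n):
    if 80<s[i,4]<3000: print(s[i],c[i],onz(f,[c[i]],.113)[0])
E
```

```text
[[313.5149 289.689 ]
 [313.1281 418.6768]
 [160.2893 293.5659]
 [180.2418 418.0577]
 [192.6607 522.608 ]]
[303 276  24  23 251] [313.9004 283.5578] [0.5767 0.0755 0.113 ]
[149 279  26  24 480] [161.0875 290.8271] [0.4724 0.0701 0.113 ]
[303 361  21  79 921] [314.0923 398.899 ] [ 0.5767 -0.019   0.113 ]
```

View pics/w1.png

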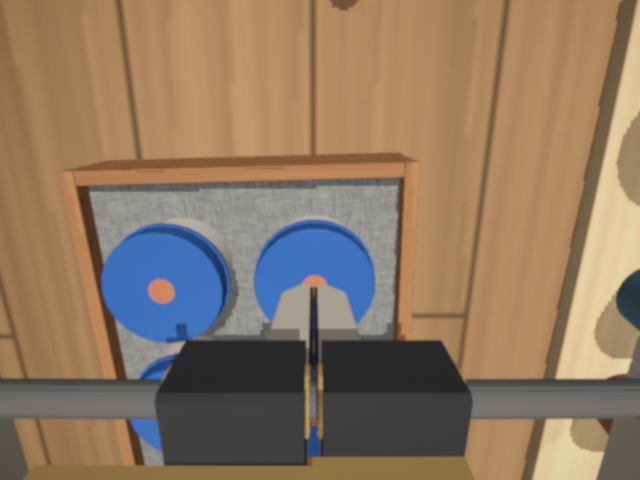

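The wrist view shows lid C's dot at (161,291), which agrees with triangulation to about 2 mm. The shut fingertips are over lid A at about (314,290).

>>> {"fn": "play_rows", "kwargs": {
  "plan": [0, 0, 0.03, 0, 0, 0, 0, 0, 0.055, 0, 0, 0, 0, 0, 0.068, 0, 0, 0, 0, 0, 0.0705, 0, 0, 0, 0, 0, 0.0715, 0, 0, 0, 0, 0, 0.0725, 0, 0, 0, 0, 0, 0.0725, 0, 0, 0, 0, 0, 0.0725, 0, 0, 0]
}}

```text
time_s: 2.5
eef_pos: [0.576, 0.0986, 0.1361]
tool_rot: [2.221, 2.221, 0.002]
wrist_force: [-0.4, -1.0, 0.1]
opening: 0.0002
finger_force: 0.0
```

>>> {"fn": "play_rows", "kwargs": {
  "plan": [0, 0, 0.0005, 0, 0, 0, 0, 0, 0.001, 0, 0, 0, 0, 0, 0.0015, 0, 0, 0, 0, 0, 0.0015, 0, 0, 0, 0, 0, 0.0015, 0, 0, 0]
}}

```text
time_s: 2.92
eef_pos: [0.5756, 0.0981, 0.1337]
tool_rot: [2.222, 2.221, 0.0]
wrist_force: [-0.8, -1.0, -0.1]
opening: 0.0003
finger_force: 0.0
```

>>> {"fn": "play_rows", "kwargs": {
  "plan": [0, 0, 0.0005, 0, 0, 0, 0, 0, 0.001, 0, 0, 0, 0, 0, 0.0015, 0, 0, 0, 0, 0, 0.0015, 0, 0, 0, 0, 0, 0.0015, 0, 0, 0]
}}

```text
time_s: 3.33
eef_pos: [0.5755, 0.0982, 0.1321]
tool_rot: [-2.222, -2.221, 0.0]
wrist_force: [-0.4, -0.2, -0.4]
opening: 0.0003
finger_force: 0.0
```

>>> {"fn": "play_rows", "kwargs": {
  "plan": [0, 0, 0.0005, 0, 0, 0, 0, 0, 0.001, 0, 0, 0, 0, 0, 0.0015, 0, 0, 0, 0, 0, 0.0015, 0, 0, 0, 0, 0, 0.0015, 0, 0, 0]
}}

```text
time_s: 3.75
eef_pos: [0.5755, 0.0981, 0.1306]
tool_rot: [2.222, 2.221, -0.0]
wrist_force: [0.4, 0.2, 0.2]
opening: 0.0004
finger_force: 0.0
```

>>> {"fn": "play_rows", "kwargs": {
  "plan": [0, 0, 0.0005, 0, 0, 0, 0, 0, 0.001, 0, 0, 0, 0, 0, 0.0015, 0, 0, 0, 0, 0, 0.0015, 0, 0, 0, 0, 0, 0.0015, 0, 0, 0]
}}

```text
time_s: 4.17
eef_pos: [0.5756, 0.0982, 0.1295]
tool_rot: [2.222, 2.221, 0.001]
wrist_force: [-1.6, -0.8, 4.8]
opening: 0.0005
finger_force: 2.8
```

>>> {"fn": "play_rows", "kwargs": {
  "plan": [0, 0, 0.0004, 0, 0, 0, 0, 0, 0.0008, 0, 0, 0, 0, 0, 0.0008, 0, 0, 0]
}}

```text
time_s: 4.42
eef_pos: [0.5756, 0.0982, 0.1288]
tool_rot: [2.222, 2.22, 0.001]
wrist_force: [-2.0, -0.7, 7.7]
opening: 0.001
finger_force: 4.1
```

Lid A is seated: about 4 N/mm, the foam's stiffness. Contact came within 0.5 mm of the triangulated height. Next is C.

>>> {"fn": "play_rows", "kwargs": {
  "plan": [0, 0, -0.014, 0, 0, 0, 0, -0.035, -0.014, 0, 0, 0, 0, -0.07, -0.014, 0, 0, 0, 0, -0.104, -0.014, 0, 0, 0, 0, -0.104, -0.008, 0, 0, 0, 0, -0.104, -0.005, 0, 0, 0, 0, -0.104, -0.004, 0, 0, 0, 0, -0.104, -0.003, 0, 0, 0, 0, -0.104, -0.0025, 0, 0, 0, 0, -0.104, -0.002, 0, 0, 0, 0, -0.104, -0.002, 0, 0, 0, 0, -0.104, -0.002, 0, 0, 0]
}}

```text
time_s: 5.42
eef_pos: [0.4728, 0.0985, 0.1306]
tool_rot: [2.222, 2.22, 0.002]
wrist_force: [-0.5, 1.7, 7.3]
opening: 0.0006
finger_force: 3.6
```

C's 7.3 N at 1.3 mm also fits a seated lid on foam. Next is D.

>>> {"fn": "play_rows", "kwargs": {
  "plan": [0, 0, -0.014, 0, 0, 0, -0.035, 0, -0.014, 0, 0, 0, -0.07, 0, -0.014, 0, 0, 0, -0.107, 0, -0.014, 0, 0, 0, -0.107, 0, -0.006, 0, 0, 0, -0.107, 0, -0.002, 0, 0, 0, -0.107, 0, -0.001, 0, 0, 0, -0.107, 0, 0, 0, 0, 0, -0.107, 0, 0.0005, 0, 0, 0, -0.107, 0, 0.001, 0, 0, 0, -0.107, 0, 0.001, 0, 0, 0, -0.107, 0, 0.001, 0, 0, 0]
}}

```text
time_s: 6.42
eef_pos: [0.4718, -0.008, 0.1296]
tool_rot: [2.221, 2.222, 0.001]
wrist_force: [-0.5, -0.2, 4.5]
opening: 0.0005
finger_force: 2.3
```

>>> {"fn": "play_rows", "kwargs": {
  "plan": [0, 0, 0.0004, 0, 0, 0, 0, 0, 0.0008, 0, 0, 0, 0, 0, 0.0008, 0, 0, 0]
}}

```text
time_s: 6.67
eef_pos: [0.4718, -0.008, 0.1288]
tool_rot: [2.221, 2.222, 0.001]
wrist_force: [-0.8, 1.5, 7.1]
opening: 0.0004
finger_force: 3.7
```

D is seated. Next is B.

>>> {"fn": "play_rows", "kwargs": {
  "plan": [0, 0, -0.018, 0, 0, 0, 0, 0.035, -0.018, 0, 0, 0, 0, 0.07, -0.018, 0, 0, 0, 0, 0.104, -0.018, 0, 0, 0, 0, 0.104, -0.012, 0, 0, 0, 0, 0.104, -0.008, 0, 0, 0, 0, 0.104, -0.007, 0, 0, 0, 0, 0.104, -0.006, 0, 0, 0, 0, 0.104, -0.0055, 0, 0, 0, 0, 0.104, -0.005, 0, 0, 0, 0, 0.104, -0.005, 0, 0, 0, 0, 0.104, -0.005, 0, 0, 0]
}}

```text
time_s: 7.67
eef_pos: [0.5753, -0.0088, 0.1338]
tool_rot: [2.222, 2.221, 0.0]
wrist_force: [0.1, -0.5, 0.3]
opening: 0.0004
finger_force: 0.3
```

>>> {"fn": "play_rows", "kwargs": {
  "plan": [0, 0, 0.0005, 0, 0, 0, 0, 0, 0.001, 0, 0, 0, 0, 0, 0.001, 0, 0, 0]
}}

```text
time_s: 7.92
eef_pos: [0.5754, -0.0089, 0.1326]
tool_rot: [2.222, 2.221, 0.0]
wrist_force: [-0.6, 1.0, 2.5]
opening: 0.0006
finger_force: 1.2
```

>>> {"fn": "play_rows", "kwargs": {
  "plan": [0, 0, 0.0004, 0, 0, 0, 0, 0, 0.0008, 0, 0, 0, 0, 0, 0.0008, 0, 0, 0]
}}

```text
time_s: 8.17
eef_pos: [0.5755, -0.0088, 0.1318]
tool_rot: [2.222, 2.221, 0.0]
wrist_force: [-0.4, -0.2, 3.1]
opening: 0.0006
finger_force: 1.7
```

>>> {"fn": "play_rows", "kwargs": {
  "plan": [0, 0, 0.0005, 0, 0, 0, 0, 0, 0.001, 0, 0, 0, 0, 0, 0.001, 0, 0, 0]
}}

```text
time_s: 8.42
eef_pos: [0.5756, -0.009, 0.1308]
tool_rot: [2.222, 2.22, 0.0]
wrist_force: [-1.0, -1.1, 4.4]
opening: 0.0005
finger_force: 2.3
```

>>> {"fn": "play_rows", "kwargs": {
  "plan": [0, 0, 0.0004, 0, 0, 0, 0, 0, 0.0008, 0, 0, 0, 0, 0, 0.0008, 0, 0, 0]
}}

```text
time_s: 8.67
eef_pos: [0.5756, -0.0089, 0.1301]
tool_rot: [2.222, 2.22, 0.0]
wrist_force: [-1.7, -0.6, 6.6]
opening: 0.0005
finger_force: 3.1
```

```bash
python3 - <<'E'
from bench import *
import cv2
f=grab_frame('side')['frame'][190:330,230:420,::-1]
cv2.imwrite('pics/s2.png',cv2.resize(f,None,fx=4,fy=4,interpolation=cv2.INTER_CUBIC))
E
```

```text
(no output)
```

View pics/s2.png

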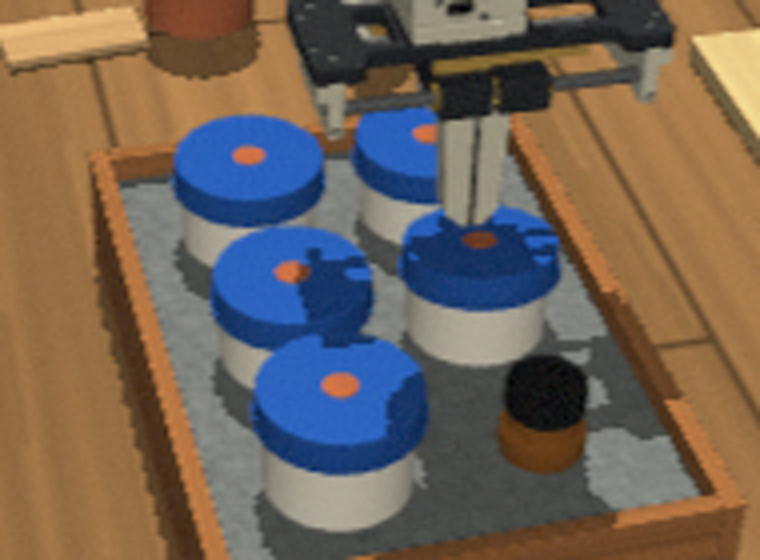

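The pressed lid B at crop (480,260) is under the shut fingers. It gave 3.7 mm at only 1 N/mm before it stiffened, so B is the loose one. I'll lift, centre over it and press.

>>> {"fn": "play_rows", "kwargs": {
  "plan": [0, 0, -0.014, 0, 0, 0, -0.0133, 0, -0.014, 0, 0, 0, -0.0266, 0.001, -0.014, 0, 0, 0, -0.0266, 0.001, -0.008, 0, 0, 0, -0.0266, 0.001, -0.005, 0, 0, 0, -0.0266, 0.001, -0.0045, 0, 0, 0, -0.0266, 0.001, -0.0045, 0, 0, 0, -0.0266, 0.001, -0.0045, 0, 0, 0]
}}

```text
time_s: 9.38
eef_pos: [0.5763, -0.0354, 0.1341]
tool_rot: [-2.222, -2.22, 0.001]
wrist_force: [0.2, -0.8, 0.9]
opening: 0.0009
finger_force: 0.3
```

>>> {"fn": "play_rows", "kwargs": {
  "plan": [0, 0, 0.0005, 0, 0, 0, 0, 0, 0.001, 0, 0, 0, 0, 0, 0.0015, 0, 0, 0, 0, 0, 0.002, 0, 0, 0, 0, 0, 0.002, 0, 0, 0]
}}

```text
time_s: 9.8
eef_pos: [0.5765, -0.0351, 0.1327]
tool_rot: [-2.222, -2.221, -0.0]
wrist_force: [-1.7, -2.4, 7.1]
opening: 0.0001
finger_force: 3.7
```

>>> {"fn": "play_rows", "kwargs": {
  "plan": [0, 0, 0.0004, 0, 0, 0, 0, 0, 0.0008, 0, 0, 0, 0, 0, 0.0012, 0, 0, 0, 0, 0, 0.0012, 0, 0, 0, 0, 0, 0.0012, 0, 0, 0]
}}

```text
time_s: 10.22
eef_pos: [0.5765, -0.0351, 0.1317]
tool_rot: [-2.222, -2.221, -0.001]
wrist_force: [-1.8, -1.0, 8.3]
opening: 0.0007
finger_force: 4.4
```

>>> {"fn": "play_rows", "kwargs": {
  "plan": [0, 0, 0.0004, 0, 0, 0, 0, 0, 0.0008, 0, 0, 0, 0, 0, 0.0012, 0, 0, 0, 0, 0, 0.0016, 0, 0, 0, 0, 0, 0.002, 0, 0, 0, 0, 0, 0.002, 0, 0, 0]
}}

```text
time_s: 10.72
eef_pos: [0.5764, -0.0351, 0.1297]
tool_rot: [2.222, 2.221, 0.001]
wrist_force: [-2.6, -2.2, 9.6]
opening: 0.0004
finger_force: 4.5
```

Force holds near 9–10 N while it goes down, so the lid is sliding. I'll continue.

>>> {"fn": "play_rows", "kwargs": {
  "plan": [0, 0, 0.0004, 0, 0, 0, 0, 0, 0.0008, 0, 0, 0, 0, 0, 0.0012, 0, 0, 0, 0, 0, 0.0016, 0, 0, 0, 0, 0, 0.002, 0, 0, 0, 0, 0, 0.002, 0, 0, 0]
}}

```text
time_s: 11.22
eef_pos: [0.5764, -0.0351, 0.1277]
tool_rot: [-2.222, -2.221, -0.001]
wrist_force: [-2.2, -1.8, 9.0]
opening: 0.0004
finger_force: 4.5
```

>>> {"fn": "play_rows", "kwargs": {
  "plan": [0, 0, 0.0005, 0, 0, 0, 0, 0, 0.001, 0, 0, 0, 0, 0, 0.0015, 0, 0, 0, 0, 0, 0.002, 0, 0, 0, 0, 0, 0.002, 0, 0, 0]
}}

```text
time_s: 11.63
eef_pos: [0.5765, -0.0352, 0.126]
tool_rot: [-2.222, -2.221, -0.001]
wrist_force: [-2.6, -1.3, 13.3]
opening: 0.0002
finger_force: 6.8
```

>>> {"fn": "play_rows", "kwargs": {
  "plan": [0, 0, 0.0005, 0, 0, 0, 0, 0, 0.001, 0, 0, 0, 0, 0, 0.0015, 0, 0, 0, 0, 0, 0.0015, 0, 0, 0, 0, 0, 0.0015, 0, 0, 0]
}}

```text
time_s: 12.05
eef_pos: [0.5765, -0.0352, 0.125]
tool_rot: [2.222, 2.221, 0.001]
wrist_force: [-5.0, -1.2, 18.2]
opening: 0.0003
finger_force: 8.8
```

It's at the stop, with foam stiffness again at 18 N. I'll release slowly and check the new height on the way up.

>>> {"fn": "play_rows", "kwargs": {
  "plan": [0, 0, -0.001, 0, 0, 0, 0, 0, -0.002, 0, 0, 0, 0, 0, -0.003, 0, 0, 0, 0, 0, -0.0036, 0, 0, 0, 0, 0, -0.0036, 0, 0, 0, 0, 0, -0.0036, 0, 0, 0]
}}

```text
time_s: 12.55
eef_pos: [0.5765, -0.0351, 0.1278]
tool_rot: [2.222, 2.221, 0.001]
wrist_force: [-1.7, -0.9, 6.2]
opening: 0.0007
finger_force: 3.5
```

>>> {"fn": "play_rows", "kwargs": {
  "plan": [0, 0, -0.0005, 0, 0, 0, 0, 0, -0.001, 0, 0, 0, 0, 0, -0.0012, 0, 0, 0, 0, 0, -0.0012, 0, 0, 0]
}}

```text
time_s: 12.88
eef_pos: [0.5764, -0.0351, 0.1286]
tool_rot: [-2.222, -2.221, -0.0]
wrist_force: [-2.5, -1.3, 4.2]
opening: 0.0
finger_force: 1.9
```

>>> {"fn": "play_rows", "kwargs": {
  "plan": [0, 0, -0.01, 0, 0, 0, 0, 0, -0.04, 0, 0, 0, 0, 0, -0.08, 0, 0, 0, 0, 0, -0.1, 0, 0, 0, 0, 0, -0.1, 0, 0, 0, 0, 0, -0.1, 0, 0, 0, 0, 0, -0.1, 0, 0, 0, 0, 0, -0.1, 0, 0, 0, 0, 0, -0.1, 0, 0, 0, 0, 0, -0.1, 0, 0, 0]
}}

```text
time_s: 13.72
eef_pos: [0.576, -0.0354, 0.2276]
tool_rot: [-2.221, -2.22, 0.002]
wrist_force: [0.2, 0.3, 0.3]
opening: 0.0006
finger_force: 0.0
```

```bash
python3 - <<'E'
from bench import *
import cv2
from h import *
s=grab_frame('side');f0=cv2.imread('pics/side.png')[:,:,::-1].copy()
g=[(337,223),(349,249),(292,228),(303,258),(315,286)]
print(dots(s,g)-dots(dict(s,frame=f0),g)); A=proj(s,[[.576,-.035,.1145],[.576,-.035,.1095]]);print(A[1]-A[0],state()['wrist_force'])
E
```

```text
[[ 0.          0.        ]
 [ 0.          2.        ]
 [ 0.          0.        ]
 [-0.01596639 -0.07815126]
 [ 0.11627907  0.11627907]]
[-0.13795863  1.8679063 ] [-0.086657    0.36253051  0.54891469]
```

Lid B's dot has dropped 2 px, where 1.87 px is expected for 5 mm. The other lids haven't moved and the hand is clear.

```bash
python3 -c "
from bench import *
print(sign_off())"
```

```text
the job is handed in; nothing more can be done
None
```

I found the loose lid, the middle one in the row farther from the robot (my label B), and pushed it home with 18 N at its centre; it dropped about 5 mm, three other lids pressed firm (the fifth was never pressed) and none of those four moved, the hand is clear, and the job is handed in with no verdict returned.

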